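# Press three tin lids shut, smallest first

## Task

Three plain metal cream tins of different sizes stand on the bench with their lids only part of the way on. With the fingertips, gently press each lid straight down until it is fully shut: the smallest tin first, because it dries out fastest, then the middle one, then the largest. Do not pick up or shift the tins, and leave everything else alone.

Things in the scene. Friction and masses are not known exactly. Their poses are not given: they have to be found in the camera images.
- tin_small: the smallest of three loose, upright, round plain bare-metal tins of the same make: 44 mm across, 24 mm high when shut; origin at the centre of its underside, z up. Which tin stands in which place varies; all stand on the open middle of the bench, between a tall clear-sided bin at the left and a tall lever press at the right (both fixed: pass over them above 0.4 m).
- lid_small (a joint): how far the lid of the small tin is raised above fully shut, in m: 0 is shut, it starts at 0.0055 to 0.0085. The lid slides straight down a dark neck, moves under about 3 N, stays where it is left and stops dead when shut.
- lid_small_top (a point): centre of the flat top of the small tin's lid (24 mm above the tin's underside when shut, plus the lid's raise; a round raised panel 33 mm across on the flat, standing 3 mm above the lid's edge; the thin sheet gives springily, 1 mm for 6 N)
- tin_middle: the middle-sized of three loose, upright, round plain bare-metal tins of the same make: 58 mm across, 34 mm high when shut; origin at the centre of its underside, z up. Which tin stands in which place varies; all stand on the open middle of the bench, between a tall clear-sided bin at the left and a tall lever press at the right (both fixed: pass over them above 0.4 m).
- lid_middle (a joint): how far the lid of the middle tin is raised above fully shut, in m: 0 is shut, it starts at 0.0055 to 0.0085. The lid slides straight down a dark neck, moves under about 3 N, stays where it is left and stops dead when shut.
- lid_middle_top (a point): centre of the flat top of the middle tin's lid (34 mm above the tin's underside when shut, plus the lid's raise; a round raised panel 47 mm across on the flat, standing 3 mm above the lid's edge; the thin sheet gives springily, 1 mm for 6 N)
- tin_large: the largest of three loose, upright, round plain bare-metal tins of the same make: 76 mm across, 44 mm high when shut; origin at the centre of its underside, z up. Which tin stands in which place varies; all stand on the open middle of the bench, between a tall clear-sided bin at the left and a tall lever press at the right (both fixed: pass over them above 0.4 m).
- lid_large (a joint): how far the lid of the large tin is raised above fully shut, in m: 0 is shut, it starts at 0.0055 to 0.0085. The lid slides straight down a dark neck, moves under about 3 N, stays where it is left and stops dead when shut.
- lid_large_top (a point): centre of the flat top of the large tin's lid (44 mm above the tin's underside when shut, plus the lid's raise; a round raised panel 65 mm across on the flat, standing 3 mm above the lid's edge; the thin sheet gives springily, 1 mm for 6 N)
- pale_spool: bystander: loose upright spool of pale thread, 45 mm across, 56 mm high; origin at the centre of its underside
- brown_bottle: bystander: loose upright brown bottle with a black cap, 40 mm across, 85 mm high; origin at the centre of its underside
- heel_block: bystander: loose flat rubber heel block with a tan top, 72 x 65 x 16 mm; origin at the centre of its underside
Mind the look-alikes: they are no part of the job. What is shaped like the tin_large but brown is not meant. Leave any yellow look-alike of the tin_middle alone.

How it is judged:
On the way, in this order (a step that is already met when the one before it is completed fails the run):
1. the smallest tin is shut, the other two still ajar (value of joint lid_small below 0.0018 m and value of joint each of lid_middle, lid_large above 0.0025 m), for 0.2 s.
2. the middle tin is shut too, the largest still ajar (value of joint each of lid_small, lid_middle below 0.0018 m and value of joint lid_large above 0.0025 m), for 0.2 s.
3. the largest tin is shut too (value of joint each of lid_small, lid_middle, lid_large below 0.0018 m), for 0.2 s.
At the end, for the whole second after the job is handed in: All three lids are within 1.8 mm of fully shut, the tins stand upright, at rest, within 25 mm of where they stood, and the spool, bottle and heel block are within 20 mm of where they were (all of step 3 and distance of each of tin_small, tin_middle, tin_large from where it was at the start of the episode below 0.025 m and angle between each of tin_small, tin_middle, tin_large's own z axis and vertical below 0.1 rad and linear speed of each of tin_small, tin_middle, tin_large below 0.02 m/s and distance of each of pale_spool, brown_bottle, heel_block from where it was at the start of the episode below 0.02 m); the robot touches nothing.
It fails at once if a tin is pressed or squeezed harder than 30 N (contact force between any of tin_small, tin_middle, tin_large and the fingers above 30 N or contact force between any of tin_small, tin_middle, tin_large and the arm above 30 N).
It fails at once if a tin is lifted by more than 8 mm (height (world z) of any of tin_small, tin_middle, tin_large above 0.008 m).
It fails at once if a tin is tipped or shifted by more than 25 mm (angle between any of tin_small, tin_middle, tin_large's own z axis and vertical above 0.25 rad or distance of any of tin_small, tin_middle, tin_large from where it was at the start of the episode above 0.025 m).
It fails at once if the spool, the bottle or the heel block is moved by more than 20 mm (distance of any of pale_spool, brown_bottle, heel_block from where it was at the start of the episode above 0.02 m).
It also fails if it takes over 58 s, if anything falls off the work surface, if the arm or the gripper's body presses on something with over 40 N, if the wrist force passes 120 N, or if a joint passes its speed limit or range.

## Robot

A 6-joint arm with a two-finger parallel gripper is mounted at the origin on a cart in front of the work surface, level with it; the furniture and walls round the work are solid. World frame = base frame: x ahead of the robot, y to its left, z up, the work surface at z = 0. Lengths are in m, angles in rad, forces in N, time in s.
With the tool pointing down it reaches from about 0.225 to 0.875 m from the base axis. Payload 3.4 kg.
Tool frame: the origin (TCP) lies at the very end of the fingers, on their centre line; the grasp point (between the pads) lies 19 mm behind it; z points along the fingers, y is the line along which they close (so a half turn about z gives the same grasp; the last joint's range is limited). The gripper opens to 85 mm and grips with 20 to 120 N. Pads are 22 mm wide; open, the fingers measure 114 mm over their backs; the gripper's body (76 mm by 85 mm) begins 54 mm behind the grasp point. The pads swing forward as they close: fully open they stand 13 mm farther back than shut.
Start: joints at [1.075, 0.276, 1.505, -0, 1.361, -0.121], TCP at [0.211, 0.535, 0.231] pointing down, gripper open.
Joint ranges: [-2.89, 2.89], [-0.75, 2.08], [0.22, 2.7], [-1.18, 4.32], [0.11, 2.71], [-2.7, 2.7]. Speed limits (rad/s): [2.57, 2.57, 3.14, 3.14, 3.14, 3.14].

## Interface

Orientations are given as a unit quaternion [w, x, y, z].
In Python, from rig import get_state, optics, sign_off gives the robot as it stands.
- The arm moves only by the tool send_rows, never from a script. Its argument "increments" is a list of rows, each an object with "gripper": the gripper's target within -1 to 1 (shut at 1, half-way at 0, fully open at -1); "linear": the shift along the world's x, y, z in m, a list of three; "delta_rot": the turn, a rotation vector about the world's x, y, z in rad, a list of three. In form: [{"gripper": gripper, "linear": [dx, dy, dz], "delta_rot": [rx, ry, rz]}, ...]. A call has 1 to 8 rows; each row is the pose to reach, as a shift and turn from the pose commanded when the call began; what a row does not reach only later rows make up. A row lasts 1/10 s, in which the tool goes at most 50 mm and 8.59 degrees, less where a joint would pass 70% of its speed; a pose out of reach is approached as far as the arm can. A call with a gripper value outside its range is refused whole. The fingers move at their own pace and stop on an object; "newtons" is the grip in N (left out, the last holds). Time passes only in rows, so rows that repeat a pose let the fingers close. It gives the time, the measured TCP pose, the force, the opening and the grip force at its end, in the units of the state.
- get_state(): the state, without advancing time (a new reading comes with each control period).
- optics.get_image(name): name is "side" or "top"; returns a dict with "pixels" (400x640x3 uint8, blue, green, red), "K" (3x3 intrinsics, pixels), "k1" (the pictures are not rectified: a ray, as slopes to the right and down, at radius r is drawn at 1 + k1 r^2 times it, then the intrinsics apply), "rvec" (rotation vector, rad) and "tvec" (3), from world to camera coordinates, as OpenCV has them. Camera axes: x right, y down, z forward; pixel columns grow to the right and rows downward; lengths in m; the calibration is good to about 2 mm. A picture is of the moment at which its call begins. There is no depth.
- sign_off(): hands the job in; it is judged then, once.
The state is a dict: "clock": time; "qpos": joint angles; "qd": joint speeds; "effort": joint torques, N m; "position": TCP position; "ee_rot": TCP orientation; "contact_force": force on the tool from outside, world axes, zero at the start; "moment": the same for the moment, N m; "width": finger opening in m; "gripper_force": force on a finger pad.
Only numpy, scipy, OpenCV 4.12 (cv2) and the standard library are available. Lean on these libraries where they do the work, as an engineer would, in place of code of your own. Each camera call takes 0.05 s, during which the arm holds its last target. There are 200 camera calls.

## Working session

There is one attempt and no reset: what is moved stays moved. The work goes in short steps, Python scripts to look and compute and a tool call to move; the robot and the scene stay as the last step left them, time stands still between calls to the robot, and variables do not carry over. Pictures are saved under pics/ and viewed, at most 10 in all, crops included, and the job is handed in when it is done.

Besides the shell and the picture viewer there is one more tool, called as name(argument=value, ...), one argument or row to a line, values as JSON. send_rows: Moves the arm, as the interface text tells. Its arguments: {"type":"object","properties":{"increments":{"type":"array"},"newtons":{"type":"number"}},"required":["increments"]}

```bash
mkdir -p pics; cat > h.py <<'E'
import numpy as np,cv2
from rig import get_state,optics
def ray(im,u,v):
    K=im["K"];d=np.array([(u-K[0][2])/K[0][0],(v-K[1][2])/K[1][1]]);s=d.copy()
    for _ in range(20): s=d/(1+im["k1"]*(s@s))
    R=cv2.Rodrigues(np.array(im["rvec"],float))[0]
    return -R.T@np.array(im["tvec"]).ravel(), R.T@np.array([s[0],s[1],1])
def onz(im,u,v,z):
    c,d=ray(im,u,v);return c+d*(z-c[2])/d[2]
E
python3 - <<'E'
from h import *
import pickle
o={}
for n in("top","side"):
    i=optics.get_image(n);o[n]=i;cv2.imwrite(f"pics/{n}0.png",i["pixels"])
    i2=ray(i,320,200);print(n,i2,i["K"][0][0])
pickle.dump(o,open("im0.pkl","wb"))
s=get_state();print(s["clock"],s["position"],s["ee_rot"],s["width"])
E
```

```text
top (array([0.33241182, 0.04802683, 1.19317344]), array([ 0.1298257 , -0.00421697, -0.99153768])) 485.63613646777594
side (array([ 0.20676539, -0.56233276,  0.65854084]), array([ 0.34518429,  0.66315939, -0.66435697])) 408.70529416682626
0.1 [0.2102715  0.53463362 0.23050196] [-2.70784819e-04  1.86323309e-01  9.82488096e-01 -8.32645304e-04] 0.08594278974863102
```

View pics/top0.png

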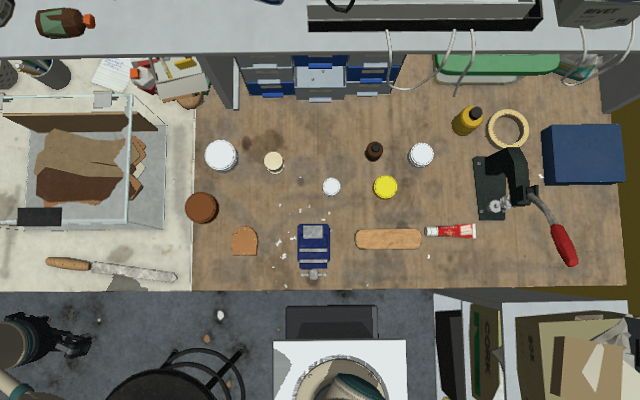

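View pics/side0.png

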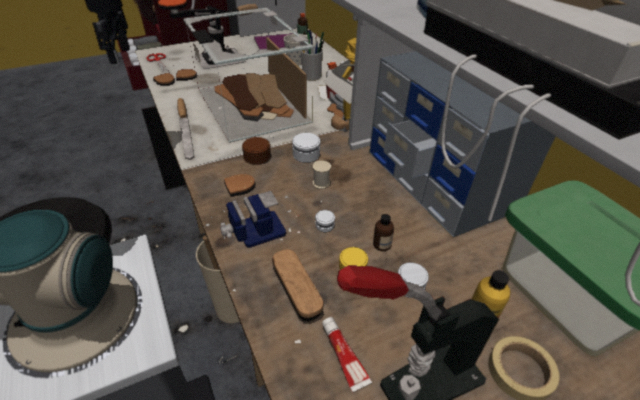

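The top view shows bare-metal tins at (221,155) large, (421,155) middle and (331,187) small. The look-alikes are brown at (201,208), yellow at (386,187) and the cream spool at (274,161). In the side view the same tins are at (306,145), (413,275) and (325,219).

```bash
python3 - <<'E'
from h import *
import pickle
o=pickle.load(open("im0.pkl","rb"))
pr={"L":((221,155),(306,142),.044,.076),"M":((421,155),(413,272),.034,.058),"S":((331,187),(325,216),.024,.044)}
for k,(t,s,h,D) in pr.items():
    P={}
    for n,(u,v),R in (("top",t,26),("side",s,24)):
        i=o[n];hsv=cv2.cvtColor(i["pixels"],cv2.COLOR_BGR2HSV)
        m=((hsv[...,1]<45)&(hsv[...,2]>130)).astype(np.uint8)
        w=np.zeros_like(m);w[v-R:v+R,u-R:u+R]=1;m=cv2.morphologyEx(m*w,cv2.MORPH_CLOSE,np.ones((5,5)))
        c=max(cv2.findContours(m,0,2)[0],key=cv2.contourArea)
        e=cv2.fitEllipse(cv2.convexHull(c))
        x,y,ww,hh=cv2.boundingRect(c)
        if n=="top":
            z=h+.004;p=onz(i,*e[0],z);r=[onz(i,x,e[0][1],z)[:2],onz(i,x+ww,e[0][1],z)[:2]]
            print(k,n,np.round(e[0],1),np.round(e[1],1),p.round(4),"diam",np.linalg.norm(r[0]-r[1]).round(4),D)
        else: print(k,n,np.round(e[0],1),(x,y,ww,hh),"at z mid",onz(i,*e[0],h*.75).round(4))
for n,a in(("top",(190,130,440,220)),):
    x,y,X,Y=a;cv2.imwrite("pics/c1.png",cv2.resize(o[n]["pixels"][y:Y,x:X],None,fx=3.2,fy=3.2,interpolation=2))
i=o["top"]
for nm,u,v,z in(("spool",274,156,.056),("bottle",375,148,.085),("heel",244,240,.016),("yellow",386,187,.034),("brown",201,205,.044),("vice",313,232,.06)):print(nm,onz(i,u,v,z).round(3))
E
```

```text
L top [220.2 154.7] [31.3 32.5] [0.5947 0.2829 0.048 ] diam 0.0798 0.076
L side [303.4 128.4] (282, 118, 48, 31) at z mid [0.6253 0.3581 0.033 ]
M top [421.1 154.3] [23.5 25.1] [ 0.5937 -0.204   0.038 ] diam 0.0611 0.058
M side [413.6 273.3] (398, 263, 31, 23) at z mid [ 0.6061 -0.2004  0.0255]
S top [330.9 186.2] [17.6 19.4] [0.5185 0.0162 0.028 ] diam 0.0437 0.044
S side [324.5 218.7] (315, 210, 20, 19) at z mid [0.5206 0.0161 0.018 ]
spool [0.588 0.152 0.056]
bottle [ 0.599 -0.086  0.085]
heel [0.391 0.228 0.016]
yellow [ 0.514 -0.117  0.034]
brown [0.473 0.327 0.044]
vice [0.406 0.06  0.06 ]
```

View pics/c1.png

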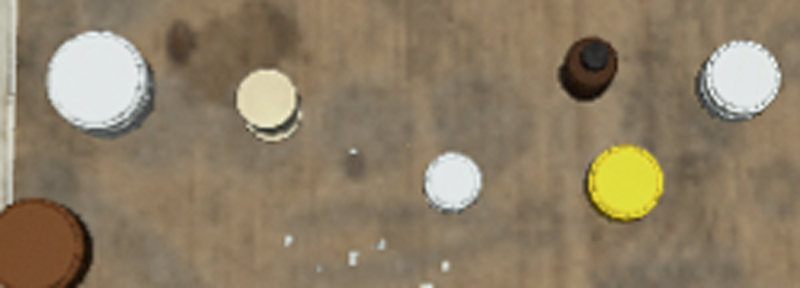

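Crop confirms it: the three white/bare-metal lids are my tins (large, small, middle left to right), with the yellow and brown look-alikes separate. First I raise above 0.4 m with the fingers closing, then traverse to the small tin.

send_rows(
  increments=[
    {"gripper": 1,"linear": [0,0,0.05],"delta_rot": [0,0,0]},
    {"gripper": 1,"linear": [0,0,0.1],"delta_rot": [0,0,0]},
    {"gripper": 1,"linear": [0,0,0.15],"delta_rot": [0,0,0]},
    {"gripper": 1,"linear": [0,0,0.2],"delta_rot": [0,0,0]},
    {"gripper": 1,"linear": [0,0,0.22],"delta_rot": [0,0,0]},
    {"gripper": 1,"linear": [0,0,0.22],"delta_rot": [0,0,0]},
  ],
  newtons=20,
)

```text
clock: 0.7
position: [0.2109, 0.5359, 0.4549]
ee_rot: [0.001, 0.186, 0.982, 0.003]
contact_force: [0.4, 1.1, -1.0]
width: 0.0002
gripper_force: 0.0
```

send_rows(
  increments=[
    {"gripper": 1,"linear": [0.025,-0.04,0],"delta_rot": [0,0,0]},
    {"gripper": 1,"linear": [0.05,-0.08,0],"delta_rot": [0,0,0]},
    {"gripper": 1,"linear": [0.075,-0.12,0],"delta_rot": [0,0,0]},
    {"gripper": 1,"linear": [0.1,-0.16,0],"delta_rot": [0,0,0]},
    {"gripper": 1,"linear": [0.125,-0.205,0],"delta_rot": [0,0,0]},
    {"gripper": 1,"linear": [0.15,-0.25,0],"delta_rot": [0,0,0]},
    {"gripper": 1,"linear": [0.175,-0.29,0],"delta_rot": [0,0,0]},
    {"gripper": 1,"linear": [0.2,-0.33,0],"delta_rot": [0,0,0]},
  ],
)

```text
clock: 1.5
position: [0.4105, 0.203, 0.4493]
ee_rot: [-0.001, 0.186, 0.982, -0.001]
contact_force: [1.1, 0.7, 0.4]
width: -0.0001
gripper_force: 0.0
```

send_rows(
  increments=[
    {"gripper": 1,"linear": [0.025,-0.04,0],"delta_rot": [0,0,0]},
    {"gripper": 1,"linear": [0.05,-0.08,0],"delta_rot": [0,0,0]},
    {"gripper": 1,"linear": [0.075,-0.12,0],"delta_rot": [0,0,0]},
    {"gripper": 1,"linear": [0.095,-0.16,0],"delta_rot": [0,0,0]},
    {"gripper": 1,"linear": [0.109,-0.189,0],"delta_rot": [0,0,0]},
    {"gripper": 1,"linear": [0.109,-0.189,-0.05],"delta_rot": [0,0,0]},
    {"gripper": 1,"linear": [0.109,-0.189,-0.1],"delta_rot": [0,0,0]},
    {"gripper": 1,"linear": [0.109,-0.189,-0.15],"delta_rot": [0,0,0]},
  ],
)

```text
clock: 2.3
position: [0.5183, 0.0157, 0.2975]
ee_rot: [-0.001, 0.187, 0.982, -0.0]
contact_force: [1.3, -0.2, 0.2]
width: -0.0002
gripper_force: 0.0
```

send_rows(
  increments=[
    {"gripper": 1,"linear": [0,0,-0.05],"delta_rot": [0,0,0]},
    {"gripper": 1,"linear": [0,0,-0.1],"delta_rot": [0,0,0]},
    {"gripper": 1,"linear": [0,0,-0.15],"delta_rot": [0,0,0]},
    {"gripper": 1,"linear": [0,0,-0.19],"delta_rot": [0,0,0]},
    {"gripper": 1,"linear": [0,0,-0.22],"delta_rot": [0,0,0]},
    {"gripper": 1,"linear": [0,0,-0.24],"delta_rot": [0,0,0]},
    {"gripper": 1,"linear": [0,0,-0.24],"delta_rot": [0,0,0]},
    {"gripper": 1,"linear": [0,0,-0.24],"delta_rot": [0,0,0]},
  ],
)

```text
clock: 3.1
position: [0.5184, 0.0162, 0.0605]
ee_rot: [-0.001, 0.186, 0.982, -0.0]
contact_force: [0.4, 0.3, 0.3]
width: 0.0001
gripper_force: 0.0
```

```bash
python3 - <<'E'
from h import *
s=get_state();print(s["clock"],s["position"],s["contact_force"])
i=optics.get_image("side");p=i["pixels"][130:310,215:455]
cv2.imwrite("pics/s1.png",cv2.resize(p,None,fx=3.2,fy=3.2,interpolation=2))
E
```

```text
3.1 [0.51837299 0.0162206  0.06046128] [0.37064084 0.25842893 0.27965804]
```

View pics/s1.png

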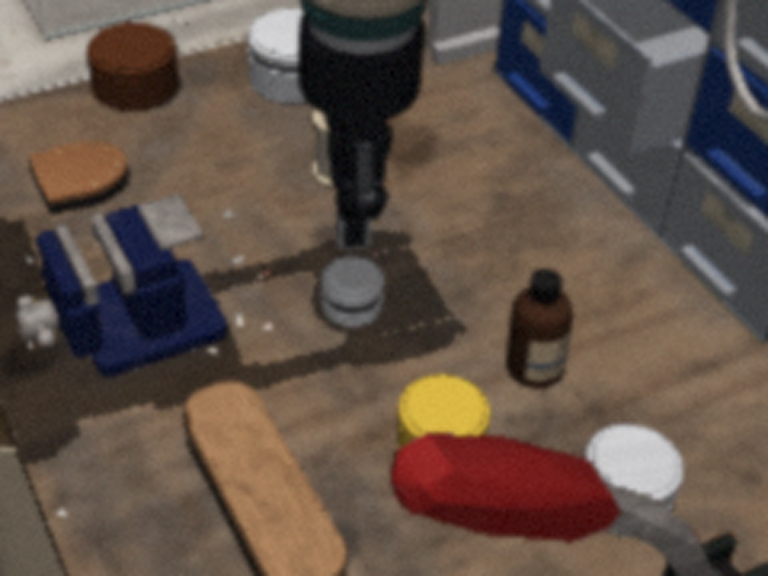

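The closed fingers (355,240 in the crop) hang right above the small tin (352,290). I descend gently.

send_rows(
  increments=[
    {"gripper": 1,"linear": [0,0,-0.01],"delta_rot": [0,0,0]},
    {"gripper": 1,"linear": [0,0,-0.018],"delta_rot": [0,0,0]},
    {"gripper": 1,"linear": [0,0,-0.022],"delta_rot": [0,0,0]},
    {"gripper": 1,"linear": [0,0,-0.025],"delta_rot": [0,0,0]},
    {"gripper": 1,"linear": [0,0,-0.027],"delta_rot": [0,0,0]},
    {"gripper": 1,"linear": [0,0,-0.029],"delta_rot": [0,0,0]},
    {"gripper": 1,"linear": [0,0,-0.03],"delta_rot": [0,0,0]},
  ],
)

```text
clock: 3.85
position: [0.5197, 0.0161, 0.0314]
ee_rot: [0.0, 0.186, 0.982, 0.0]
contact_force: [-1.1, -0.2, 2.4]
width: -0.0
gripper_force: 1.4
```

send_rows(
  increments=[
    {"gripper": 1,"linear": [0,0,-0.001],"delta_rot": [0,0,0]},
    {"gripper": 1,"linear": [0,0,-0.002],"delta_rot": [0,0,0]},
    {"gripper": 1,"linear": [0,0,-0.003],"delta_rot": [0,0,0]},
    {"gripper": 1,"linear": [0,0,-0.004],"delta_rot": [0,0,0]},
    {"gripper": 1,"linear": [0,0,-0.005],"delta_rot": [0,0,0]},
  ],
)

```text
clock: 4.35
position: [0.5197, 0.0161, 0.0264]
ee_rot: [0.0, 0.186, 0.982, 0.0]
contact_force: [0.0, 0.8, 2.5]
width: -0.0003
gripper_force: 1.4
```

send_rows(
  increments=[
    {"gripper": 1,"linear": [0,0,-0.001],"delta_rot": [0,0,0]},
    {"gripper": 1,"linear": [0,0,-0.002],"delta_rot": [0,0,0]},
    {"gripper": 1,"linear": [0,0,-0.003],"delta_rot": [0,0,0]},
    {"gripper": 1,"linear": [0,0,-0.003],"delta_rot": [0,0,0]},
  ],
)

```text
clock: 4.75
position: [0.5197, 0.0161, 0.0234]
ee_rot: [0.0, 0.186, 0.982, 0.0]
contact_force: [-0.8, -0.4, 5.2]
width: -0.0001
gripper_force: 2.0
```

send_rows(
  increments=[
    {"gripper": 1,"linear": [0,0,-0.0005],"delta_rot": [0,0,0]},
    {"gripper": 1,"linear": [0,0,-0.001],"delta_rot": [0,0,0]},
    {"gripper": 1,"linear": [0,0,-0.001],"delta_rot": [0,0,0]},
  ],
)

```text
clock: 5.05
position: [0.5197, 0.0161, 0.0228]
ee_rot: [0.0, 0.186, 0.982, 0.0]
contact_force: [-1.3, 0.5, 6.3]
width: -0.0003
gripper_force: 3.6
```

send_rows(
  increments=[
    {"gripper": 1,"linear": [0,0,-0.0005],"delta_rot": [0,0,0]},
    {"gripper": 1,"linear": [0,0,-0.001],"delta_rot": [0,0,0]},
    {"gripper": 1,"linear": [0,0,-0.001],"delta_rot": [0,0,0]},
  ],
)

```text
clock: 5.35
position: [0.5197, 0.0161, 0.0222]
ee_rot: [0.0, 0.186, 0.982, 0.0]
contact_force: [-2.9, 0.5, 10.2]
width: -0.0002
gripper_force: 5.3
```

10 N with no further travel, at the expected shut height, so the small tin is closed. Lifting, then on to the middle tin.

send_rows(
  increments=[
    {"gripper": 1,"linear": [0,0,0.01],"delta_rot": [0,0,0]},
    {"gripper": 1,"linear": [0,0,0.05],"delta_rot": [0,0,0]},
    {"gripper": 1,"linear": [0,0,0.1],"delta_rot": [0,0,0]},
    {"gripper": 1,"linear": [0,0,0.15],"delta_rot": [0,0,0]},
    {"gripper": 1,"linear": [0,0,0.18],"delta_rot": [0,0,0]},
    {"gripper": 1,"linear": [0.015,-0.04,0.18],"delta_rot": [0,0,0]},
    {"gripper": 1,"linear": [0.03,-0.085,0.18],"delta_rot": [0,0,0]},
    {"gripper": 1,"linear": [0.045,-0.13,0.18],"delta_rot": [0,0,0]},
  ],
)

```text
clock: 6.15
position: [0.5647, -0.1148, 0.2018]
ee_rot: [0.0, 0.186, 0.983, 0.0]
contact_force: [0.1, 0.8, 0.8]
width: -0.0002
gripper_force: 0.0
```

```bash
python3 - <<'E'
from h import *
s=get_state();print(s["clock"],s["position"],s["contact_force"])
i=optics.get_image("side");p=i["pixels"][170:310,280:460]
cv2.imwrite("pics/s2.png",cv2.resize(p,None,fx=4,fy=4,interpolation=2))
E
```

```text
6.15 [ 0.56469914 -0.11477308  0.20179477] [0.1352002  0.76734755 0.77302831]
```

View pics/s2.png

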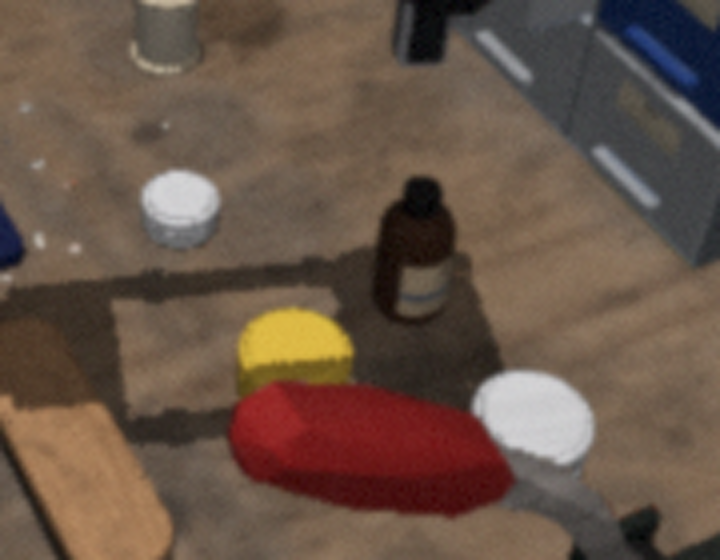

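The small tin at (180,205) is shut, with no dark neck visible, and still in place. The middle tin's lid is at (533,412). Next I go over it.

send_rows(
  increments=[
    {"gripper": 1,"linear": [0.015,-0.045,0],"delta_rot": [0,0,0]},
    {"gripper": 1,"linear": [0.031,-0.092,0],"delta_rot": [0,0,0]},
    {"gripper": 1,"linear": [0.031,-0.092,0],"delta_rot": [0,0,0]},
    {"gripper": 1,"linear": [0.031,-0.092,-0.05],"delta_rot": [0,0,0]},
    {"gripper": 1,"linear": [0.031,-0.092,-0.1],"delta_rot": [0,0,0]},
    {"gripper": 1,"linear": [0.031,-0.092,-0.13],"delta_rot": [0,0,0]},
    {"gripper": 1,"linear": [0.031,-0.092,-0.14],"delta_rot": [0,0,0]},
    {"gripper": 1,"linear": [0.031,-0.092,-0.14],"delta_rot": [0,0,0]},
  ],
)

```text
clock: 7.0
position: [0.5945, -0.2049, 0.0599]
ee_rot: [-0.002, 0.186, 0.983, 0.001]
contact_force: [0.4, 0.2, 0.5]
width: 0.0002
gripper_force: 0.0
```

send_rows(
  increments=[
    {"gripper": 1,"linear": [0,0,-0.006],"delta_rot": [0,0,0]},
    {"gripper": 1,"linear": [0,0,-0.011],"delta_rot": [0,0,0]},
    {"gripper": 1,"linear": [0,0,-0.015],"delta_rot": [0,0,0]},
    {"gripper": 1,"linear": [0,0,-0.018],"delta_rot": [0,0,0]},
    {"gripper": 1,"linear": [0,0,-0.02],"delta_rot": [0,0,0]},
    {"gripper": 1,"linear": [0,0,-0.021],"delta_rot": [0,0,0]},
  ],
)

```text
clock: 7.6
position: [0.5957, -0.206, 0.0407]
ee_rot: [0.0, 0.186, 0.982, 0.0]
contact_force: [0.2, 0.4, 3.4]
width: -0.0003
gripper_force: 1.4
```

send_rows(
  increments=[
    {"gripper": 1,"linear": [0,0,-0.001],"delta_rot": [0,0,0]},
    {"gripper": 1,"linear": [0,0,-0.002],"delta_rot": [0,0,0]},
    {"gripper": 1,"linear": [0,0,-0.003],"delta_rot": [0,0,0]},
    {"gripper": 1,"linear": [0,0,-0.004],"delta_rot": [0,0,0]},
    {"gripper": 1,"linear": [0,0,-0.005],"delta_rot": [0,0,0]},
    {"gripper": 1,"linear": [0,0,-0.006],"delta_rot": [0,0,0]},
    {"gripper": 1,"linear": [0,0,-0.007],"delta_rot": [0,0,0]},
    {"gripper": 1,"linear": [0,0,-0.007],"delta_rot": [0,0,0]},
  ],
)

```text
clock: 8.4
position: [0.5957, -0.2059, 0.0334]
ee_rot: [0.0, 0.186, 0.982, 0.0]
contact_force: [0.1, -0.3, 2.5]
width: -0.0001
gripper_force: 1.9
```

send_rows(
  increments=[
    {"gripper": 1,"linear": [0,0,-0.0005],"delta_rot": [0,0,0]},
    {"gripper": 1,"linear": [0,0,-0.001],"delta_rot": [0,0,0]},
    {"gripper": 1,"linear": [0,0,-0.001],"delta_rot": [0,0,0]},
  ],
)

```text
clock: 8.7
position: [0.5957, -0.206, 0.0329]
ee_rot: [0.0, 0.186, 0.982, -0.0]
contact_force: [-0.3, 0.2, 6.7]
width: 0.0001
gripper_force: 3.3
```

send_rows(
  increments=[
    {"gripper": 1,"linear": [0,0,-0.0005],"delta_rot": [0,0,0]},
    {"gripper": 1,"linear": [0,0,-0.001],"delta_rot": [0,0,0]},
    {"gripper": 1,"linear": [0,0,-0.0015],"delta_rot": [0,0,0]},
    {"gripper": 1,"linear": [0,0,-0.0015],"delta_rot": [0,0,0]},
  ],
)

```text
clock: 9.1
position: [0.5957, -0.206, 0.0322]
ee_rot: [0.0, 0.186, 0.982, -0.0]
contact_force: [-1.9, 1.6, 11.6]
width: -0.0002
gripper_force: 5.3
```

The middle tin is shut: 11.6 N at 32.2 mm. Now the large one.

send_rows(
  increments=[
    {"gripper": 1,"linear": [0,0,0.01],"delta_rot": [0,0,0]},
    {"gripper": 1,"linear": [0,0,0.05],"delta_rot": [0,0,0]},
    {"gripper": 1,"linear": [0,0,0.1],"delta_rot": [0,0,0]},
    {"gripper": 1,"linear": [0,0,0.15],"delta_rot": [0,0,0]},
    {"gripper": 1,"linear": [0,0,0.18],"delta_rot": [0,0,0]},
    {"gripper": 1,"linear": [0,0.045,0.18],"delta_rot": [0,0,0]},
    {"gripper": 1,"linear": [0,0.09,0.18],"delta_rot": [0,0,0]},
    {"gripper": 1,"linear": [0,0.135,0.18],"delta_rot": [0,0,0]},
  ],
)

```text
clock: 9.9
position: [0.595, -0.0698, 0.2107]
ee_rot: [-0.0, 0.187, 0.982, 0.0]
contact_force: [1.4, -0.3, -0.6]
width: 0.0
gripper_force: 0.0
```

```bash
python3 - <<'E'
from h import *
s=get_state();print(s["clock"],s["position"],s["contact_force"])
a=optics.get_image("top");i=optics.get_image("side")
A=cv2.resize(a["pixels"][125:215,190:290],(500,450),interpolation=2);B=cv2.resize(i["pixels"][115:175,270:340],(300,257),interpolation=2);C=cv2.resize(i["pixels"][245:305,375:445],(300,257),interpolation=2)
o=np.zeros((520,800,3),np.uint8);o[:450,:500]=A;o[:257,500:]=B;o[257:514,500:]=C
cv2.imwrite("pics/s3.png",o)
E
```

```text
9.9 [ 0.59497957 -0.0698385   0.21070977] [ 1.36148606 -0.30939198 -0.58157331]
```

View pics/s3.png

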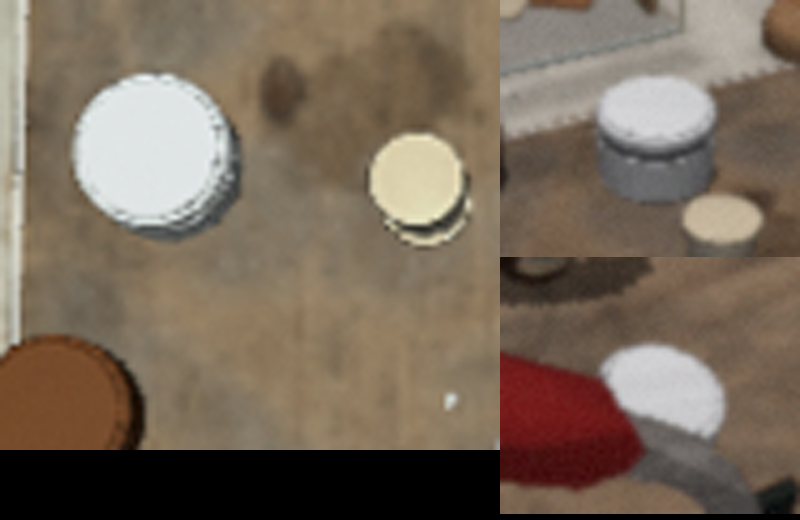

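The large tin's lid at crop (150,148) → top (220,154.6) is still ajar (dark neck visible in the side view), at about (0.595, 0.282). The middle tin looks in place.

send_rows(
  increments=[
    {"gripper": 1,"linear": [0,0.045,0],"delta_rot": [0,0,0]},
    {"gripper": 1,"linear": [0,0.09,0],"delta_rot": [0,0,0]},
    {"gripper": 1,"linear": [0,0.135,0],"delta_rot": [0,0,0]},
    {"gripper": 1,"linear": [0,0.18,0],"delta_rot": [0,0,0]},
    {"gripper": 1,"linear": [0,0.225,0],"delta_rot": [0,0,0]},
    {"gripper": 1,"linear": [0,0.27,0],"delta_rot": [0,0,0]},
    {"gripper": 1,"linear": [0,0.315,0],"delta_rot": [0,0,0]},
    {"gripper": 1,"linear": [0,0.353,0],"delta_rot": [0,0,0]},
  ],
)

```text
clock: 10.8
position: [0.5953, 0.2837, 0.2102]
ee_rot: [-0.0, 0.186, 0.983, -0.0]
contact_force: [0.3, -0.3, 0.5]
width: 0.0
gripper_force: 0.0
```

send_rows(
  increments=[
    {"gripper": 1,"linear": [0,0,0],"delta_rot": [0,0,0]},
    {"gripper": 1,"linear": [0,0,-0.04],"delta_rot": [0,0,0]},
    {"gripper": 1,"linear": [0,0,-0.08],"delta_rot": [0,0,0]},
    {"gripper": 1,"linear": [0,0,-0.12],"delta_rot": [0,0,0]},
    {"gripper": 1,"linear": [0,0,-0.14],"delta_rot": [0,0,0]},
    {"gripper": 1,"linear": [0,0,-0.145],"delta_rot": [0,0,0]},
    {"gripper": 1,"linear": [0,0,-0.145],"delta_rot": [0,0,0]},
  ],
)

```text
clock: 11.5
position: [0.5955, 0.281, 0.065]
ee_rot: [-0.001, 0.187, 0.982, -0.001]
contact_force: [-0.6, -0.5, 1.2]
width: 0.0003
gripper_force: 0.0
```

send_rows(
  increments=[
    {"gripper": 1,"linear": [0,0,-0.006],"delta_rot": [0,0,0]},
    {"gripper": 1,"linear": [0,0,-0.01],"delta_rot": [0,0,0]},
    {"gripper": 1,"linear": [0,0,-0.012],"delta_rot": [0,0,0]},
    {"gripper": 1,"linear": [0,0,-0.013],"delta_rot": [0,0,0]},
    {"gripper": 1,"linear": [0,0,-0.014],"delta_rot": [0,0,0]},
    {"gripper": 1,"linear": [0,0,-0.015],"delta_rot": [0,0,0]},
    {"gripper": 1,"linear": [0,0,-0.016],"delta_rot": [0,0,0]},
    {"gripper": 1,"linear": [0,0,-0.017],"delta_rot": [0,0,0]},
  ],
)

```text
clock: 12.3
position: [0.5957, 0.2822, 0.0493]
ee_rot: [0.0, 0.186, 0.983, 0.0]
contact_force: [-0.2, 0.3, 2.4]
width: 0.0001
gripper_force: 1.4
```

send_rows(
  increments=[
    {"gripper": 1,"linear": [0,0,-0.001],"delta_rot": [0,0,0]},
    {"gripper": 1,"linear": [0,0,-0.002],"delta_rot": [0,0,0]},
    {"gripper": 1,"linear": [0,0,-0.003],"delta_rot": [0,0,0]},
    {"gripper": 1,"linear": [0,0,-0.004],"delta_rot": [0,0,0]},
    {"gripper": 1,"linear": [0,0,-0.004],"delta_rot": [0,0,0]},
  ],
)

```text
clock: 12.8
position: [0.5956, 0.2822, 0.0447]
ee_rot: [0.0, 0.186, 0.982, 0.0]
contact_force: [0.3, -0.1, 3.2]
width: -0.0003
gripper_force: 1.2
```

send_rows(
  increments=[
    {"gripper": 1,"linear": [0,0,-0.001],"delta_rot": [0,0,0]},
    {"gripper": 1,"linear": [0,0,-0.002],"delta_rot": [0,0,0]},
    {"gripper": 1,"linear": [0,0,-0.003],"delta_rot": [0,0,0]},
    {"gripper": 1,"linear": [0,0,-0.003],"delta_rot": [0,0,0]},
  ],
)

```text
clock: 13.2
position: [0.5957, 0.2822, 0.0427]
ee_rot: [0.0, 0.186, 0.982, 0.0]
contact_force: [-1.4, 0.3, 7.0]
width: 0.0
gripper_force: 3.9
```

send_rows(
  increments=[
    {"gripper": 1,"linear": [0,0,-0.0005],"delta_rot": [0,0,0]},
    {"gripper": 1,"linear": [0,0,-0.001],"delta_rot": [0,0,0]},
    {"gripper": 1,"linear": [0,0,-0.001],"delta_rot": [0,0,0]},
  ],
)

```text
clock: 13.5
position: [0.5957, 0.2822, 0.0423]
ee_rot: [0.0, 0.186, 0.982, 0.0]
contact_force: [-2.6, -0.7, 10.4]
width: 0.0002
gripper_force: 5.1
```

Shut. Retreating up and away to check.

send_rows(
  increments=[
    {"gripper": 1,"linear": [0,0,0.01],"delta_rot": [0,0,0]},
    {"gripper": 1,"linear": [0,0,0.05],"delta_rot": [0,0,0]},
    {"gripper": 1,"linear": [0,0,0.1],"delta_rot": [0,0,0]},
    {"gripper": 1,"linear": [0,0,0.15],"delta_rot": [0,0,0]},
    {"gripper": 1,"linear": [0,0,0.2],"delta_rot": [0,0,0]},
    {"gripper": 1,"linear": [-0.03,-0.03,0.22],"delta_rot": [0,0,0]},
    {"gripper": 1,"linear": [-0.06,-0.06,0.22],"delta_rot": [0,0,0]},
    {"gripper": 1,"linear": [-0.09,-0.09,0.22],"delta_rot": [0,0,0]},
  ],
)

```text
clock: 14.3
position: [0.5047, 0.1912, 0.2614]
ee_rot: [0.001, 0.186, 0.983, 0.0]
contact_force: [1.2, -0.5, 1.0]
width: -0.0001
gripper_force: 0.0
```

send_rows(
  increments=[
    {"gripper": 1,"linear": [-0.03,-0.03,0],"delta_rot": [0,0,0]},
    {"gripper": 1,"linear": [-0.06,-0.06,0],"delta_rot": [0,0,0]},
    {"gripper": 1,"linear": [-0.09,-0.09,0],"delta_rot": [0,0,0]},
    {"gripper": 1,"linear": [-0.12,-0.12,0],"delta_rot": [0,0,0]},
    {"gripper": 1,"linear": [-0.15,-0.15,0],"delta_rot": [0,0,0]},
    {"gripper": 1,"linear": [-0.15,-0.15,0],"delta_rot": [0,0,0]},
    {"gripper": 1,"linear": [-0.15,-0.15,0],"delta_rot": [0,0,0]},
  ],
)

```text
clock: 15.0
position: [0.3552, 0.0417, 0.261]
ee_rot: [0.001, 0.187, 0.982, 0.0]
contact_force: [1.1, -0.1, -0.4]
width: 0.0001
gripper_force: 0.0
```

```bash
python3 - <<'E'
from h import *
i=optics.get_image("side");p=i["pixels"][115:305,270:450]
cv2.imwrite("pics/s4.png",cv2.resize(p,None,fx=3,fy=3,interpolation=2))
E
```

```text
(no output)
```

View pics/s4.png

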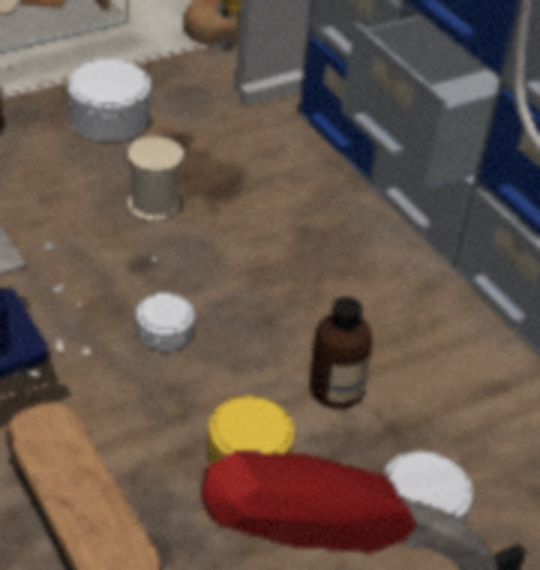

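The large (110,95) and small (165,320) tins show no neck. The middle tin (428,488) is in place, and the spool and bottle stand undisturbed. Handing in.

```bash
python3 -c "from rig import sign_off;print(sign_off())"
```

```text
the job is handed in; nothing more can be done
None
```

I pressed all three lids shut in order (small, middle, large), reaching about 10 to 12 N on each, and handed the job in at about 15 s; sign-off returned no verdict, and the middle tin's neck was hidden from the side camera, so that lid's closure rests on the force and height readings.

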